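# Gauge the blind bore of a brass lamp base

### The arm

A 6-joint arm with a two-finger parallel gripper is mounted at the origin on the work surface. World frame = base frame: x ahead of the robot, y to its left, z up, the work surface at z = 0. Lengths are in m, angles in degrees, forces in N, time in s.
With the tool pointing down it reaches from about 0.375 to 0.75 m from the base axis. Payload 9 kg.
Tool frame: the origin (TCP) lies where the fingers leave the gripper's body, on its centre line; the fingertips stand 73 mm ahead of it and the grasp point (between the pads) lies 54 mm ahead of it (robot.tip_reach is the distance from the TCP to the fingertips, in m); z points along the fingers, y is the direction in which the jaws open and shut (so a half turn about z gives the same grasp; the last joint's range is limited). The gripper opens to 85 mm and grips with 20 to 120 N. Pads are 22 mm wide; open, the fingers measure 114 mm over their backs; the gripper's body (76 mm by 85 mm) begins 54 mm behind the grasp point. The pads swing forward as they close: fully open they stand 13 mm farther back than shut.
Start: joints at [-82.145, 5.964, 5.575, 89.605, 0, 77.527], TCP at [0.208, -0.563, 0.304] pointing down, gripper open.
Joint ranges: [-171.21, 171.21], [-48.23, 106.86], [-62.78, 66.21], [-105.2, 120.99], [-86.42, 89.51], [-180, 180]. Speed limits (degrees/s): [127.2, 127.2, 147.25, 180, 180, 180].

### API

Orientations are given as [roll, pitch, yaw] about the fixed x, y, z axes, in that order (R = Rz(yaw) Ry(pitch) Rx(roll)).
In Python, from plant import robot gives the robot as it stands. Calls block until the motion is done:
- robot.move_pose(position, orientation): joint-space move of the TCP to a pose.
- robot.line_to(position, vel=0.15, rotation=None, guard=None): straight line of the TCP; rotation=None keeps the orientation; vel is the mean speed in m/s. With guard (N) it stops when the force on the tool has changed by that much, and returns True; else False.
- robot.goto_joints(angles): joint-space move.
- robot.set_gripper(opening): finger opening in m; the grip force is fixed at half the most; returns when the fingers have stopped.
- robot.pause(seconds).
- robot.ik(position, orientation): joint angles nearest the present ones, or None.
- robot.observe(): the state.
- robot.grab_frame(name): name is "scene" or "top" or "wrist"; returns the picture (420x560x3 uint8, blue, green, red); there is no depth.
- robot.get_calibration(name): a dict with "vertical_fov" (degrees; the focal length in pixels is half the picture's height over the tangent of half this angle, whatever the lens; pixels are square), "cx", "cy" (the principal point, pixels), "rvec" (rotation vector, rad) and "tvec" (3), from world to camera coordinates, as OpenCV has them. Camera axes: x right, y down, z forward; pixel columns grow to the right and rows downward; lengths in m; the calibration is good to about 2 mm. A picture is of the moment at which its call begins: read the wrist's pose just before it. get_calibration takes no time and is no camera call; for the wrist camera it gives the pose at the moment of the call.
A pose or a line that the arm cannot do raises robot.IKError and nothing moves.
- robot.job_done(): hands the job in, once; it reports no verdict.
The state is a dict: "time": time; "q": joint angles; "qvel": joint speeds; "joint_torque": joint torques, N m; "tool_pos": TCP position; "tcp_rot": TCP orientation; "ft_force": force on the tool from outside, world axes, zero at the start; "torque": the same for the moment, N m; "gripper_width": finger opening in m.
Only numpy, scipy, OpenCV 4.12 (cv2) and the standard library are available. Lean on these libraries where they do the work, as an engineer would, in place of code of your own. Each camera call takes 0.05 s, during which the arm holds its last target. There are 200 camera calls.

### The job

Take the depth gauge with the red head out of its wooden stand and lower its rod into the blind bore of the brass lamp base: the aluminium stop collar lands on the rim and slides up the rod as you keep pushing, until the rod bottoms out. Keep the rod pressed lightly but firmly on the bottom for a good second without forcing it (never above 25 N), then let go and leave the gauge standing upright in the bore, rod on the bottom and collar resting on the rim, so that the depth can be read. Leave the other things where they are.

Things in the scene. Friction and masses are not known exactly. Their poses are not given: they have to be found in the camera images.
- gauge_head (a point): Centre of the gauge's head: an upright red cylinder, 24 mm in diameter and 36 mm high, on top of the steel depth rod. z points up along the rod. The head's underside is 90 mm, this centre 108 mm and the head's top 126 mm above the rod's tip. The gauge weighs about 0.18 kg and stands loose in the stand at the start.
- gauge_tip (a point): Tip of the gauge's steel rod, at the centre of its lower end; z points up along the rod to the head. The rod is 10 mm in diameter and 90 mm long to the head, with a 2.5 mm high chamfer at the tip (7 mm across at the end).
- collar_face (a point): Centre of the underside of the stop collar, an aluminium ring of 26 mm outer diameter and 14 mm height around the rod, under the red head.
- collar (a joint): Height of the stop collar on the rod, 0 to 0.034 m: its underside lies 32 mm + this value above the rod's tip. It grows as the collar is pushed up towards the head. The collar is held by friction alone: it slides at about 3.5 N, more than the gauge's weight, so the rod does not sink by itself once the collar sits on the rim.
- lamp_base: Turned brass lamp base, round, 112 mm in diameter at the foot and 46 mm at its upright boss, bolted to a grey plate of 150 mm square and 10 mm thick, fixed to the bench. Origin at the centre of the plate's underside, z up. The rim of the boss is 85 mm above the bench.
- bore_mouth (a point): Centre of the mouth of the blind bore, in the flat top rim of the lamp base's boss, 85 mm above the bench. The bore goes straight down; it is 13 mm in diameter, without chamfer. Its depth is not known beforehand: 38 to 60 mm from rim to flat bottom. The bottom is hard metal.
- stand: Wooden block, 70 x 70 x 40 mm, fixed to the bench, origin at the centre of its underside. The gauge stands at its centre in a hole of 13 mm diameter and 30 mm depth, its tip 10 mm above the bench.
- stem_mid (a point): Bystander: a finished brass lamp stem standing on a round foot of 104 mm diameter, 197 mm high in all. This point lies on its axis, 92 mm above the bench.
- finial_mid (a point): Bystander: a turned brass finial, 38 mm in diameter, 61 mm high, standing on the bench. This point lies on its axis, 30 mm up.
- tub_mid (a point): Bystander: a blue plastic tub with brass fittings, 110 x 170 x 60 mm. This point is its centre, 30 mm up.
- screwdriver_grip (a point): Bystander: a screwdriver lying on the bench, 180 mm long; this point is on its handle.
Mind the look-alikes: they are no part of the job. What is shaped like the part that bears gauge_head but blue or pink is not meant.

How it is judged:
By the outcome, as a careful person would: the job done as asked, in the order asked, and still so for the second after the job is handed in, with the robot touching nothing.
It also fails if it takes over 59 s, if anything falls off the work surface, if the arm or the gripper's body presses on something with over 40 N, if the wrist force passes 120 N, or if a joint passes its speed limit or range.

## Working session

There is one attempt and no reset: what is moved stays moved. The work goes in short steps, each a Python script; the robot and the scene stay as the last script left them, time stands still between calls to the robot, and variables do not carry over. Pictures are saved under pics/ and viewed, about 8 in all and at most 12, crops included, and the job is handed in when it is done.

```bash
ls; mkdir -p pics; python3 - <<'E'
from plant import robot
import cv2,numpy as np
for n in("scene","top"):
    cv2.imwrite(f"pics/{n}0.png",robot.grab_frame(n)); c=robot.get_calibration(n)
    R=cv2.Rodrigues(np.array(c["rvec"],float))[0];print(n,c["vertical_fov"],c["cx"],c["cy"],-R.T@np.array(c["tvec"]).ravel())
print(robot.observe())
E
```

```text
pics
scene 45.783578887635876 281.72875941736567 206.33915584396783 [ 1.11559961 -0.22308198  0.91356227]
top 44.44673787570676 284.3657109717469 208.7441338995734 [0.52701456 0.01148329 1.21893761]
{'time': 0.1, 'q': array([-8.21464406e+01,  5.99656933e+00,  5.53131193e+00,  8.96057463e+01,
        5.83196859e-04,  7.75239180e+01]), 'qvel': array([-0.01058432, -0.06289854,  0.12917988,  0.02267665,  0.0500813 ,
       -0.02992765]), 'joint_torque': array([ 6.51631679e-03, -5.58207250e+01,  5.04719532e+01,  1.31963496e-02,
       -2.52034006e-04, -1.93795785e-05]), 'tool_pos': array([ 0.20840537, -0.56240755,  0.30318407]), 'tcp_rot': array([-1.79930799e+02, -1.59085018e-02,  2.03296315e+01]), 'ft_force': array([0.60297228, 0.84665088, 0.95623924]), 'torque': array([-0.02003339,  0.0483343 , -0.00569797]), 'gripper_width': 0.08584151024249928}
```

View pics/scene0.png

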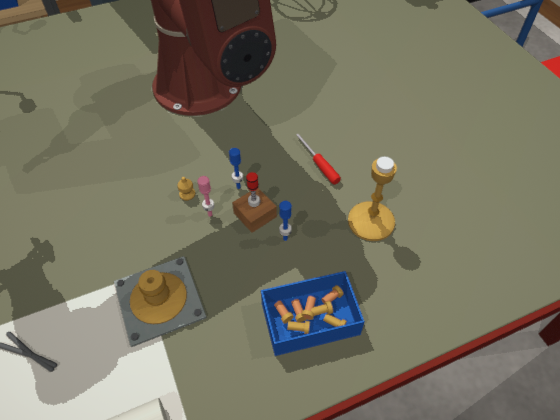

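View pics/top0.png

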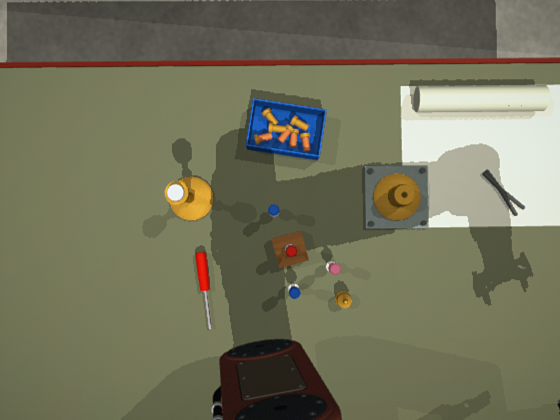

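The scene view shows one red head in the wooden stand at (252,182) and the base with its bore at (151,281). In the top view they are at (291,251) and (404,195).

Things that could be taken for the gauge (top-view pixels): red head in the stand (291,251), which is the choice; blue (294,292); blue (274,210); pink (334,268); red screwdriver handle (203,270).

```bash
cat > h.py <<'E'
from plant import robot
import cv2,numpy as np
def cal(n):
    c=robot.get_calibration(n);f=210/np.tan(np.radians(c["vertical_fov"]/2))
    return cv2.Rodrigues(np.array(c["rvec"],float))[0],np.array(c["tvec"],float).ravel(),np.array([[f,0,c["cx"]],[0,f,c["cy"]],[0,0,1]])
def ray(c,uv):
    R,t,K=c;return -R.T@t,R.T@np.linalg.inv(K)@np.array([uv[0],uv[1],1.])
def plane(c,uv,z):
    o,d=ray(c,uv);return o+d*(z-o[2])/d[2]
def proj(c,p):
    R,t,K=c;v=K@(R@np.array(p)+t);return v[:2]/v[2]
def blobs(im,lo,hi,amin=20):
    hsv=cv2.cvtColor(im,cv2.COLOR_BGR2HSV);h=(hsv[...,0].astype(int)+90)%180;hsv[...,0]=h   # red at 90
    m=cv2.inRange(hsv,np.array(lo),np.array(hi))
    n,_,s,c=cv2.connectedComponentsWithStats(m)
    return [(s[i].tolist(),c[i].round(1)) for i in range(1,n) if s[i][4]>=amin]
RED=((82,150,70),(98,255,255))
E
python3 - <<'E'
from h import *
im=cv2.imread("pics/top0.png");c=cal("top")
for b in blobs(im,*RED): print(b)
sc=cv2.imread("pics/scene0.png");cs=cal("scene")
for b in blobs(sc,*RED): print('s',b)
for nm,uv,z in (("red",(291,251),.136),("blueA",(294,292),.126),("blueB",(274,210),.126),("pink",(334,268),.126),("bore",(404,195),.085)): print(nm,plane(c,uv,z).round(4))
print("bore scene",plane(cs,(151,281),.085),"red scene",plane(cs,(252,177),.136))
R,t,K=cal("wrist");s=robot.observe();print(s["tool_pos"],-R.T@t,R[2],K[0,0])
a=cv2.resize(im[225:285,261:321],None,fx=6,fy=6,interpolation=2);b=cv2.resize(im[165:225,374:434],None,fx=6,fy=6,interpolation=2)
cv2.imwrite("pics/c1.png",np.hstack([a,b]))
E
```

```text
([0, 58, 560, 10, 2776], array([275.9,  62.2]))
([286, 246, 11, 11, 99], array([291., 251.]))
([195, 252, 15, 39, 415], array([202.2, 270.8]))
([238, 355, 34, 5, 42], array([255.5, 357.5]))
s ([541, 56, 19, 22, 219], array([553. ,  65.2]))
s ([313, 154, 28, 31, 358], array([326.4, 168.7]))
s ([246, 172, 12, 19, 180], array([252. , 180.7]))
s ([305, 300, 255, 120, 2014], array([433.2, 362.8]))
red [ 0.483  -0.0188  0.136 ]
blueA [ 0.396  -0.0242  0.126 ]
blueB [0.5701 0.0159 0.126 ]
pink [ 0.4454 -0.1098  0.126 ]
bore [ 0.6014 -0.2728  0.085 ]
bore scene [ 0.60683831 -0.27278597  0.085     ] red scene [ 0.48730226 -0.01948295  0.136     ]
[ 0.20840537 -0.56240755  0.30318407] [ 0.28201564 -0.53547254  0.37475772] [-0.28726177 -0.10620217 -0.95194631] 299.76568993262464
```

View pics/c1.png

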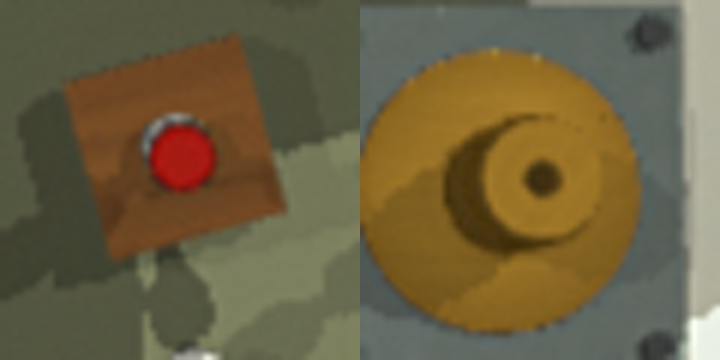

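```bash
python3 - <<'E'
from h import *
O=[180,0,36]
robot.move_pose([.603,-.2728,.245],O);robot.pause(.2)
c=cal("wrist");a=robot.grab_frame("wrist");print(robot.observe()["tool_pos"],proj(c,[.603,-.2728,.085]))
robot.move_pose([.485,-.019,.29],O);robot.pause(.2)
c2=cal("wrist");b=robot.grab_frame("wrist");print(robot.observe()["tool_pos"],robot.observe()["time"],proj(c2,[.485,-.019,.136]))
np.save("c.npy",np.array([c,c2],dtype=object),allow_pickle=True)
cv2.imwrite("pics/wa.png",a);cv2.imwrite("pics/wb.png",b)
cv2.imwrite("pics/w1.png",cv2.resize(np.hstack([a,b]),(800,300),interpolation=cv2.INTER_AREA))
for x in blobs(b,*RED): print(x,plane(c2,x[1],.136))
E
```

```text
[ 0.60269432 -0.27349694  0.24512561] [274.79065055 213.3510116 ]
[ 0.4852775  -0.0196888   0.28968326] 3.4833 [274.38852502 216.58526229]Traceback (most recent call last):
  File "<stdin>", line 7, in <module>
ValueError: could not broadcast input array from shape (3,3) into shape (3,)
```

```bash
python3 - <<'E'
from h import *
c2=cal("wrist");b=robot.grab_frame("wrist");cv2.imwrite("pics/wb.png",b)
for x in blobs(b,*RED): print(x,plane(c2,x[1],.136))
print(proj(c2,[.485,-.019,.04]))
E
```

```text
([74, 69, 49, 84, 2223], array([ 97.8, 110.8])) [0.47562882 0.12985187 0.136     ]
([259, 196, 30, 36, 818], array([273.1, 214.1])) [ 0.48601364 -0.01682824  0.136     ]
([105, 396, 15, 24, 96], array([111.9, 408.7])) [ 0.22368349 -0.0065024   0.136     ]
([82, 406, 10, 14, 36], array([ 86.5, 412.4])) [0.20409351 0.01198968 0.136     ]
[274.93793532 187.96583433]
```

View pics/wb.png

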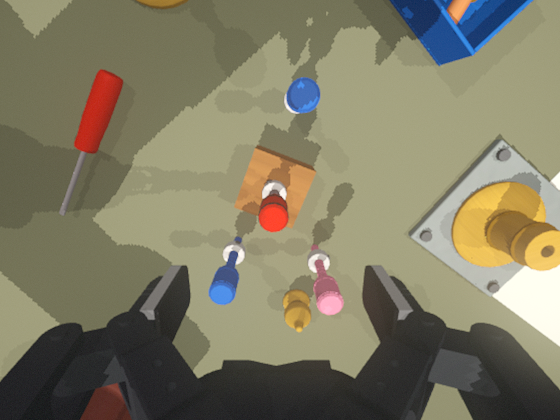

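The crop confirms the choice: red cylinder at (273,214) in the wooden block, top centre about (273.5,217), upright. The blue gauges at (222,285) and (302,95) and the pink one at (328,298) are clear of the jaw axis. Next I grasp it and carry it above the bore.

```bash
python3 - <<'E'
from h import *
robot.set_gripper(.06)
robot.line_to([.485,-.0187,.175],vel=.12)
print(robot.observe()["tool_pos"],robot.observe()["ft_force"])
robot.set_gripper(.0); s=robot.observe();print(s["gripper_width"],s["ft_force"])
robot.line_to([.485,-.0187,.305],vel=.1)
robot.line_to([.603,-.2728,.29],vel=.15);robot.pause(.3)
c=cal("wrist");b=robot.grab_frame("wrist");cv2.imwrite("pics/wc.png",b)
t=robot.grab_frame("scene");cv2.imwrite("pics/sc.png",t);tp=robot.grab_frame("top");cv2.imwrite("pics/tc.png",tp)
s=robot.observe();print(s["time"],s["tool_pos"],s["tcp_rot"],s["gripper_width"],s["ft_force"])
p=s["tool_pos"];print("tip exp",proj(c,p-[0,0,.165]),"bore",proj(c,[.603,-.2728,.085]))
cs=cal("scene");print("scene tip",proj(cs,p-[0,0,.165]),"bore",proj(cs,[.603,-.2728,.085]))
cr=cv2.resize(t[180:330,70:230],None,fx=2.5,fy=2.5,interpolation=2)
cv2.imwrite("pics/w2.png",np.hstack([b[:375,80:480],cr]))
E
```

```text
[ 0.48543071 -0.01884532  0.17585909] [-0.08884653  0.0660672  -1.01300108]
0.02243174755670163 [-0.49416726  1.25413994  5.81460785]
9.3583 [ 0.60298558 -0.27273002  0.29005221] [ 1.79998817e+02 -2.18685867e-03  3.60034067e+01] 0.022544579379158436 [-1.06957927 -0.15177976 -2.1782585 ]
tip exp [275.508325   212.50128711] bore [275.60146365 199.38879085]
scene tip [145.73522122 268.67381255] bore [150.47169029 279.33614113]
```

View pics/w2.png

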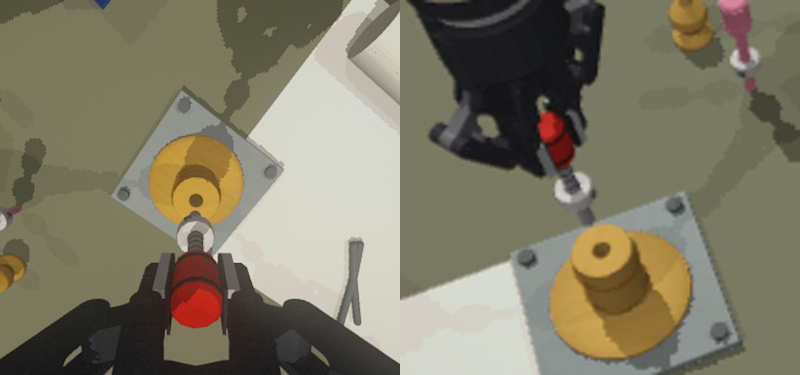

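The gauge hangs upright in the grip. The bore shows at wrist pixel (276,200) against (275.6,199.4) expected, and at scene pixel (150.4,280) against (150.5,279.3). The tip is also where predicted. I refine the bore centre numerically, then lower with a guard.

```bash
python3 - <<'E'
from h import *
c=cal("wrist");b=cv2.imread("pics/wc.png");g=cv2.cvtColor(b,cv2.COLOR_BGR2GRAY)
def dark(g,u,v,r):
    w=g[v-r:v+r+1,u-r:u+r+1].astype(float);wt=np.clip(np.percentile(w,70)-20-w,0,None);yy,xx=np.mgrid[-r:r+1,-r:r+1]
    return (u+(wt*xx).sum()/wt.sum(),v+(wt*yy).sum()/wt.sum())
w=dark(g,276,200,8);print(w,plane(c,w,.085))
t=cv2.imread("pics/sc.png");s=dark(cv2.cvtColor(t,cv2.COLOR_BGR2GRAY),150,280,5);print(s,plane(cal("scene"),s,.085))
x,y=.603,-.2728
def st(n):
    o=robot.observe();print(n,round(o["time"],2),o["tool_pos"].round(4),o["ft_force"].round(2))
robot.line_to([x,y,.258],vel=.08);robot.pause(.2);st("above")
c=cal("wrist");cv2.imwrite("pics/w3.png",robot.grab_frame("wrist")[100:340,140:420]);print(proj(c,[x,y,.085]))
k=cv2.imread("pics/w3.png");cv2.imwrite("pics/s3.png",np.hstack([cv2.resize(k,None,fx=1.5,fy=1.5),cv2.resize(robot.grab_frame("scene")[220:310,100:220],(480,360),interpolation=2)])[:, :800])
E
```

```text
(np.float64(275.5972042454051), np.float64(199.94059021485893)) [ 0.60254995 -0.27322882  0.085     ]
(np.float64(150.0076714801444), np.float64(279.66425992779784)) [ 0.60332885 -0.27377514  0.085     ]
above 10.11 [ 0.6032 -0.273   0.2587] [-0.99  0.34 -3.1 ]
[274.94990967 209.39388573]
```

View pics/s3.png

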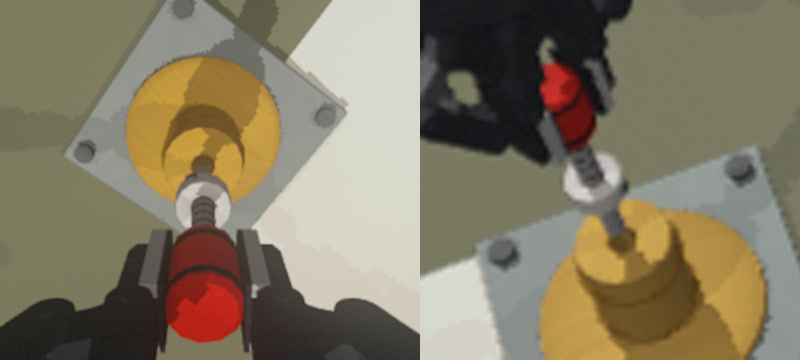

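Both views show the tip directly over the bore: wrist crop (203,170), scene crop (622,238). I go down guarded.

```bash
cat >> h.py <<'E'
def st(n):
    o=robot.observe();print(n,round(o["time"],2),o["tool_pos"].round(4),o["ft_force"].round(2),round(o["gripper_width"],4));return o
E
python3 - <<'E'
from h import *
x,y=.603,-.2733
st("start")
if robot.line_to([x,y,.225],vel=.03,guard=4): st("EARLY contact")
else:
    st("in bore")
    robot.line_to([x,y,.214],vel=.02); st("collar should be on")   # tip ~36 mm deep
    hit=robot.line_to([x,y,.184],vel=.012,guard=6);st(("hit",hit));robot.pause(.1);st("rest")
E
```

```text
start 10.21 [ 0.6032 -0.2729  0.2585] [ 0.13 -0.05 -2.44] 0.0229
in bore 11.46 [ 0.6031 -0.2733  0.2252] [ 0.74  0.01 -2.17] 0.0225
collar should be on 12.16 [ 0.603  -0.2733  0.2138] [-0.   -0.32 -2.34] 0.0222
('hit', True) 13.7 [ 0.6031 -0.2732  0.1946] [-0.18  0.73  4.65] 0.0223
rest 13.8 [ 0.6031 -0.2732  0.1946] [-0.36 -0.7   5.13] 0.0226
```

```bash
python3 - <<'E'
from h import *
x,y=.603,-.2733
z=robot.observe()["tool_pos"][2]
for i in range(4):
    z-=.0005;robot.line_to([x,y,z],vel=.01)
    f=np.mean([(robot.pause(.02),robot.observe()["ft_force"][2])[1] for _ in range(8)]);o=st("");print(round(f,2))
    if f+2.3>11: break
E
```

```text
14.18 [ 0.6032 -0.2734  0.1946] [-0.3   1.42  6.  ] 0.0223
5.79
 14.57 [ 0.6032 -0.2735  0.1945] [-1.4   2.45  8.86] 0.0226
8.86
```

```bash
python3 - <<'E'
from h import *
x,y=.603,-.2733
robot.line_to([x,y,.1931],vel=.01)
fs=[]
for i in range(16): robot.pause(.1);fs.append(robot.observe()["ft_force"][2].round(1))
print(fs);st("held")
t=robot.grab_frame("scene");w=robot.grab_frame("wrist")
cv2.imwrite("pics/h4.png",np.hstack([cv2.resize(w[100:340,140:420],(420,360)),cv2.resize(t[215:305,100:195],(380,360),interpolation=2)]))
E
```

```text
[np.float64(11.3), np.float64(11.4), np.float64(10.3), np.float64(10.9), np.float64(10.6), np.float64(11.1), np.float64(10.9), np.float64(11.7), np.float64(11.2), np.float64(10.9), np.float64(11.5), np.float64(11.3), np.float64(11.2), np.float64(12.3), np.float64(10.8), np.float64(11.1)]
held 16.42 [ 0.6033 -0.2735  0.1945] [-1.43  2.05 11.1 ] 0.0223
```

View pics/h4.png

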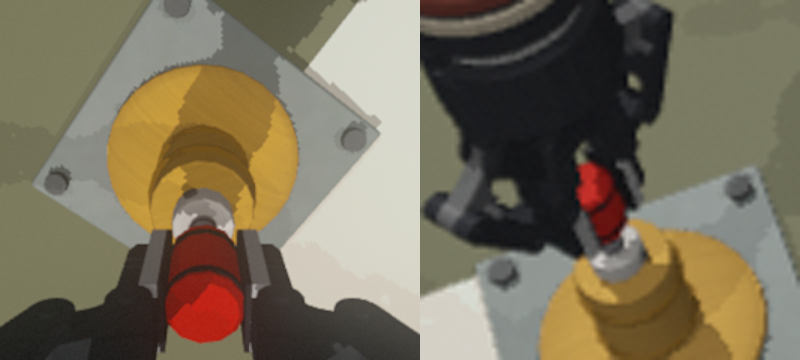

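The collar sits on the rim and the rod was held on the bottom for about 2 s at a steady force. I release and check.

```bash
python3 - <<'E'
from h import *
robot.set_gripper(.06);st("open")
p=robot.observe()["tool_pos"];robot.line_to([p[0],p[1],.30],vel=.1);robot.pause(.3);st("up")
c=cal("wrist");w=robot.grab_frame("wrist");cs=cal("scene");t=robot.grab_frame("scene");ct=cal("top")
b=[p[0],p[1]]
for z in(.085,.099,.1195,.1555): print(z,"wrist",proj(c,b+[z]).round(1),"scene",proj(cs,b+[z]).round(1))
print([q for q in blobs(w,*RED) if q[0][4]>100]);print([q for q in blobs(t,*RED) if q[0][4]>100])
cv2.imwrite("pics/wf.png",w);cv2.imwrite("pics/f5.png",np.hstack([cv2.resize(w[130:290,190:370],(405,360),interpolation=2),cv2.resize(t[220:310,100:195],(380,360),interpolation=2)]))
E
```

```text
open 16.97 [ 0.6029 -0.2732  0.1927] [-0.53 -0.28  0.11] 0.0601
up 18.48 [ 0.6028 -0.2732  0.2997] [ 0.23  0.14 -0.19] 0.0599
0.085 wrist [276.1 196.6] scene [150.2 279.4]
0.099 wrist [276.1 200.5] scene [148.6 275.7]
0.1195 wrist [276.  206.9] scene [146.1 270.2]
0.1555 wrist [276.  220.9] scene [141.6 260.1]
[([544, 0, 16, 17, 144], array([554. ,   5.3])), ([262, 199, 30, 37, 849], array([276.3, 217.9]))]
[([541, 56, 19, 22, 219], array([553. ,  65.2])), ([313, 154, 28, 31, 360], array([326.5, 168.8])), ([135, 256, 17, 19, 212], array([142.6, 264.7])), ([305, 300, 255, 120, 1898], array([433.6, 362.4]))]
```

View pics/f5.png

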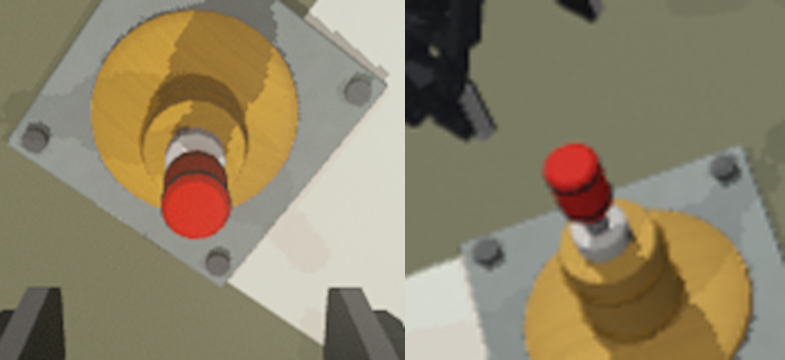

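```bash
python3 - <<'E'
from h import *
a=cv2.imread("pics/top0.png");b=robot.grab_frame("top")
for n,lo,hi in(("blue",(15,120,60),(40,255,255)),("pink",(65,60,120),(86,200,255)),("red",*RED)):
    for i in(a,b): print(n,[(q[0][4],q[1].tolist()) for q in blobs(i,lo,hi,25) if q[1][1]>70 and q[1][1]<340])
robot.job_done();print(robot.observe()["time"])
E
```

```text
blue [(2812, [285.8, 128.0]), (104, [273.2, 209.5]), (105, [294.2, 292.3])]
blue [(2837, [285.8, 128.1]), (101, [273.1, 209.5]), (108, [294.1, 292.5])]
pink [(101, [334.3, 268.3])]
pink [(108, [334.3, 268.5])]
red [(99, [291.0, 251.0]), (415, [202.2, 270.8])]
red [(24236, [451.0, 285.5]), (142, [514.3, 124.3]), (53, [409.7, 190.9]), (419, [202.3, 270.7])]
the job is handed in; nothing more can be done
the job is handed in; nothing more can be done
```

The red-headed gauge now stands upright in the lamp base's bore, collar on the rim and gripper clear. I handed the job in at about 18.5 s.

- **Pressing:** The rod met a stiff stop at about 55 mm depth, going by the arm's height. I held it there for about 1.9 s with the force reading steady at 10–12 N, or about 13–14 N counting the gauge's weight. No reading came near 25 N.
- **After release:** In the scene and wrist views the head top was within about a pixel of where an upright gauge at that depth should appear. The collar rested on the rim.
- **Other things:** In the top view the blue and pink look-alikes, the tub and the screwdriver moved by no more than 0.2 px. I did not measure the stem and the finial again.

**Not shown directly:** I kept no force trace while the collar slid. I saw no force rise at the height where I expected it to land, and the pictures only confirm it ended up on the rim. That the stop was the bore's bottom is inferred from the stiff contact at a plausible depth.

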